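# Pedal open the peelings basket and clear the scoop tray

### The job

First press the caddy's pedal right down to its stop, so that its green basket tilts out and stays out (do not pull the basket by hand). Then draw the blue tray of vegetable pieces out by a side wall until its handle is clear of the riser, let go of it standing on the worktop, take it again by its handle, carry it to the caddy and tip it so that all three pieces slide into the basket. Finally put the empty tray down flat on the worktop, leaving the pot, bowls, masher, jar, bottle and spoon where they are.

Things in the scene. Friction and masses are not known exactly. Their poses are not given: they have to be found in the camera images.
- pedal (a joint): foot-clamp style pedal of the caddy, hinged and sprung. 0 = up, 0.35 rad = down on its stop. It resists with 8 to 12 N at the pad at first, falling to 3 N at 0.7 of its travel; beyond about 0.8 the over-centre weight draws it on to its stop and holds it down. The basket is linked to it and tilts out 2 rad per rad of pedal
- pedal_top (a point): centre of the top face of the black rubber pedal pad, 50 x 60 mm, about 64 mm above the worktop when up and about 30 mm when down. Its level hinge (along the caddy's y) lies 95 mm further along the caddy's +x and 55 mm above the worktop, between 70 mm tall brackets. The pad is 150 mm to the caddy's +y from its middle
- caddy: white and steel peelings caddy fixed to the worktop. Origin at worktop level; x points from its open front to its back, z up. Its front edge lies at x = -30 mm, its back at x = 130 mm; it is 184 mm wide and its steel roof is 168 mm high. The basket tilts out of its front, towards -x
- caddy_edge (a point): middle of the roof's front edge, at the top of the roof, 168 mm above the worktop; things poured over this edge drop into the tilted-out basket
- basket: green basket 130 deep (x) x 160 wide (y) mm, 5 mm walls, front wall 140 mm high, back wall 90 mm. Origin on its hinge at the bottom of its front wall, 10 mm above the worktop, z up and x to its back when shut. Shut, its mouth is under the roof. Tilted out (0.7 rad) its rim is 90 mm in front of the caddy's front edge, 118 mm above the worktop, the mouth open between
- basket_in (a point): centre of the inside floor of the basket; its axes are the basket's and tilt with it
- riser: low steel riser shelf fixed to the worktop: plate 180 deep (x) x 200 wide (y) mm, underside 52 mm and top 60 mm above the worktop, a 12 mm leg in each corner. Origin at worktop level under the middle of its front edge; x points under the shelf, away from the tray's mouth
- tray: blue scoop tray, 130 (x) x 120 (y) mm, floor 4 mm, walls 4 mm thick and 28 mm high on three sides (side walls centred at y = +-58 mm), open at -x; handle bar at +x. Origin at the centre of its underside. 150 g empty. Starts with the handle and last few mm under the riser; the first 30 mm of floor at the open end are free, to pinch a side wall there. Pieces slide at 30 to 45 degrees of tilt
- handle: the tray's blue handle bar; its origin and axes are the tray's. The bar is 14 mm wide (y), 18 mm high, from 20 to 38 mm above the tray's underside, and runs from x = 65 to 129 mm
- tray_grip (a point): place to grip on the handle bar: tray x = 103, y = 0, z = 29 mm
- tray_lip (a point): middle of the open end of the tray's floor, on its upper face: tray x = -65, y = 0, z = 4 mm
- carrot: orange carrot end, upright cylinder 30 mm across, 26 mm tall, origin at the centre of its underside
- potato: pale yellow potato chunk 34 x 28 x 24 mm, origin at the centre of its underside
- beet: dark red beetroot chunk 28 x 28 x 26 mm, origin at the centre of its underside
- pot: aluminium pot on the riser, 140 mm across, 100 mm tall, with a small loop handle on either side, origin under its centre; leave alone
- bowl_outer: yellow plastic bowl, 150 mm across, 60 mm tall, with the white one nested in it; leave alone
- bowl_inner: white plastic bowl, 116 mm across, nested in the yellow one; leave alone
- spoon: steel spoon lying on the worktop, 160 mm long; leave alone
- masher: a wooden masher standing on its head, 68 mm across, 225 mm tall, origin under its centre; leave alone
- spice_jar: an amber spice jar, 52 mm across, 100 mm tall, origin under its centre; leave alone
- oil: a green oil bottle, 60 mm across, 190 mm tall, origin under its centre; leave alone
There are look-alikes about, which are no part of the job. What is meant by the tray is not grey or turquoise, and is the larger of those in its own colour.

How it is judged (in metres and radians):
On the way, in this order (a step that is already met when the one before it is completed fails the run):
1. the pedal is down on its stop (value of joint pedal above 0.33 rad), for 0.2 s.
2. the tray stands flat on the worktop with its handle clear of the riser, let go (x of tray_grip in the frame of riser below -0.015 m and height (world z) of tray below 0.008 m and angle between tray's own z axis and vertical below 0.06 rad and contact force between the fingers and tray below 0.1 N), for 0.1 s.
3. the tray is lifted by its handle (height (world z) of tray_grip above 0.1 m and contact force between the fingers and handle above 1 N), for 0.1 s.
At the end, for the whole second after the job is handed in: The pedal is still down (over 0.32 rad); all three pieces lie at rest inside the tilted-out basket; the tray stands flat (within 0.06 rad, underside within 8 mm of the worktop) and still, let go (value of joint pedal above 0.32 rad and x of carrot in the frame of basket_in between -0.07 and 0.07 m and y of carrot in the frame of basket_in between -0.08 and 0.08 m and z of carrot in the frame of basket_in between -0.01 and 0.11 m and linear speed of each of carrot, potato, beet below 0.03 m/s and x of potato in the frame of basket_in between -0.07 and 0.07 m and y of potato in the frame of basket_in between -0.08 and 0.08 m and z of potato in the frame of basket_in between -0.01 and 0.11 m and x of beet in the frame of basket_in between -0.07 and 0.07 m and y of beet in the frame of basket_in between -0.08 and 0.08 m and z of beet in the frame of basket_in between -0.01 and 0.11 m and angle between tray's own z axis and vertical below 0.06 rad and height (world z) of tray below 0.008 m and linear speed of tray below 0.02 m/s); the robot touches nothing.
It fails at once if a bystander (pot, bowls, masher, jar, bottle, spoon) moved more than 30 mm (distance of any of pot, bowl_outer, bowl_inner, masher, spice_jar, oil, spoon from where it was at the start of the episode above 0.03 m).
It fails at once if the basket is worked by hand before the pedal is down (contact force between the fingers and basket above 1 N and value of joint pedal below 0.28 rad).
It also fails if it takes over 72 s, if anything falls off the work surface, if the arm or the gripper's body presses on something with over 40 N, if the wrist force passes 120 N, or if a joint passes its speed limit or range.

### The arm

A 6-joint arm with a two-finger parallel gripper is mounted at the origin on the work surface. World frame = base frame: x ahead of the robot, y to its left, z up, the work surface at z = 0. Lengths are in mm, angles in rad, forces in N, time in s.
With the tool pointing down it reaches from about 300 to 775 mm from the base axis. Payload 14.6 kg.
Tool frame: the origin (TCP) lies midway between the tips of the shut fingers; the grasp point (between the pads) lies 19 mm behind it; y points along the fingers, z is the direction in which the jaws open and shut, and the axes are right-handed (so a half turn about y gives the same grasp; the last joint's range is limited). The gripper opens to 94 mm and grips with 3 to 60 N. Pads are 16 mm wide; open, the fingers measure 119 mm over their backs; the gripper's body (75 mm by 177 mm) begins 78 mm behind the grasp point.
Start: joints at [1.034, 0.3, 1.521, -0, 1.321, -0.067], TCP at [248.985, 490.403, 165.646] pointing down, gripper open.
Joint ranges: [-3.03, 3.03], [-0.79, 2.21], [0.23, 2.52], [-1.04, 4.18], [0, 3.07], [-2.55, 2.55]. Speed limits (rad/s): [2.22, 2.22, 2.57, 3.14, 3.14, 3.14].

### API

Orientations are given as [roll, pitch, yaw] about the fixed x, y, z axes, in that order (R = Rz(yaw) Ry(pitch) Rx(roll)).
In Python, from cell import manip gives the robot as it stands.
- The arm moves only by the tool play_rows, never from a script. Its argument "series" is a list of rows, each a list of 3 entries, a list of its own where there are three numbers: the shift along the tool's x, y, z in m, then the turn about the tool's y in rad, then the closure, from 0 (fully open) to 1 (shut). In form: [[[dx, dy, dz], twist, grip], ...]. A call has 1 to 20 rows; each row is the pose to reach, as a shift and turn from the pose measured when the call began, along the tool's axes at that moment; what a row does not reach only later rows make up. A row lasts 1/10 s, in which the tool goes at most 50 mm and 8.59 degrees, less where a joint would pass 70% of its speed; a pose out of reach is approached as far as the arm can. A call with a gripper value outside its range is refused whole. The fingers move at their own pace and stop on an object; "squeeze" is the grip in N (left out, the last holds). Time passes only in rows, so rows that repeat a pose let the fingers close. It gives the time, the measured TCP pose, the force and the opening at its end, in the units of the state.
- manip.read_state(): the state, without advancing time (a new reading comes with each control period).
- manip.camera(name): name is "side" or "top"; returns the picture (400x640x3 uint8, red, green, blue); there is no depth.
- manip.camera_params(name): a dict with "K" (3x3 intrinsics, pixels), "rvec" (rotation vector, rad) and "tvec" (3), from world to camera coordinates, as OpenCV has them. Camera axes: x right, y down, z forward; pixel columns grow to the right and rows downward; lengths in mm; the calibration is good to about 2 mm. A picture is of the moment at which its call begins. camera_params takes no time and is no camera call.
- manip.sign_off(): hands the job in, once; it reports no verdict.
The state is a dict: "clock": time; "joints": joint angles; "qd": joint speeds; "effort": joint torques, N m; "eef_pos": TCP position; "eef_rot": TCP orientation; "wrist_force": force on the tool from outside, world axes, zero at the start; "moment": the same for the moment, N m; "finger_gap": finger opening in mm.
Only numpy, scipy, OpenCV 4.12 (cv2) and the standard library are available. Lean on these libraries where they do the work, as an engineer would, in place of code of your own. Each camera call takes 0.05 s, during which the arm holds its last target. There are 200 camera calls.

## Working session

There is one attempt and no reset: what is moved stays moved. The work goes in short steps, Python scripts to look and compute and a tool call to move; the robot and the scene stay as the last step left them, time stands still between calls to the robot, and variables do not carry over. Pictures are saved under pics/ and viewed, about 8 in all and at most 12, crops included, and the job is handed in when it is done.

Besides the shell and the picture viewer there is one more tool, called after "Emit:" by a JSON object that holds its "method" and its "body". play_rows: Moves the arm, as the interface text tells. Its arguments: {"type":"object","properties":{"series":{"type":"array","items":{"type":"array"}},"squeeze":{"type":"number"}},"required":["series"]}

```bash
mkdir -p pics; cat > h.py <<'E'
import numpy as np, cv2
from cell import manip
from scipy.spatial.transform import Rotation as Ro
def cam(n):
    p=manip.camera_params(n); K=np.array(p["K"],float).reshape(3,3); R=cv2.Rodrigues(np.array(p["rvec"],float))[0]; t=np.array(p["tvec"],float).ravel(); return K,R,t
def w(n,u,v,z):
    K,R,t=cam(n); d=R.T@np.linalg.solve(K,[u,v,1.]); c=-R.T@t; return c+d*(z-c[2])/d[2]
def px(n,P):
    K,R,t=cam(n); q=K@(R@np.array(P,float)+t); return q[:2]/q[2]
def save(n,f): cv2.imwrite(f"pics/{f}.png",manip.camera(n)[:,:,::-1])
def pose():
    s=manip.read_state(); return np.array(s["eef_pos"]),Ro.from_euler("xyz",s["eef_rot"]).as_matrix()
E
python3 - <<'E'
from h import *
save("top","t0");save("side","s0")
print(manip.read_state()); print(pose()[1].round(3))
for n in("top","side"): K,R,t=cam(n); print(n,K[0,0],(-R.T@t).round(),R[2].round(2))
E
```

```text
{'clock': 0.1, 'joints': array([ 1.03437042e+00,  3.00378207e-01,  1.52150672e+00,  1.32073411e-05,
        1.32075221e+00, -6.66070828e-02]), 'qd': array([ 0.00037108, -0.00200615, -0.00228763, -0.00170656, -0.00123996,
        0.00082796]), 'effort': array([ 7.98927977e-04, -5.32636714e+01, -3.53284335e+01,  7.09232013e-02,
        2.34601140e-02, -6.23738083e-05]), 'eef_pos': array([248.85481416, 490.16026946, 165.1687782 ]), 'eef_rot': array([-1.57183764e+00,  8.22830124e-05, -4.69822146e-01]), 'wrist_force': array([-0.38360317,  0.158733  ,  0.29899548]), 'moment': array([0.01592093, 0.0331199 , 0.06195256]), 'finger_gap': 93.68465921727842}
[[ 0.892 -0.001  0.453]
 [-0.453 -0.001  0.892]
 [-0.    -1.    -0.001]]
top 368.6579128320581 [ 312.   33. 1204.] [ 0.19 -0.   -0.98]
side 413.53471126718887 [430. 795. 999.] [ 0.09 -0.65 -0.75]
```

View pics/t0.png

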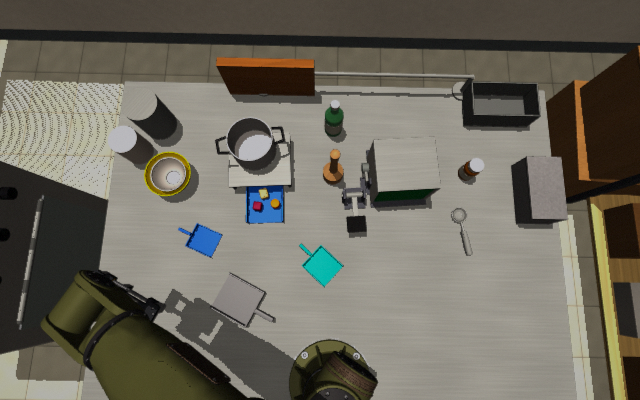

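View pics/s0.png

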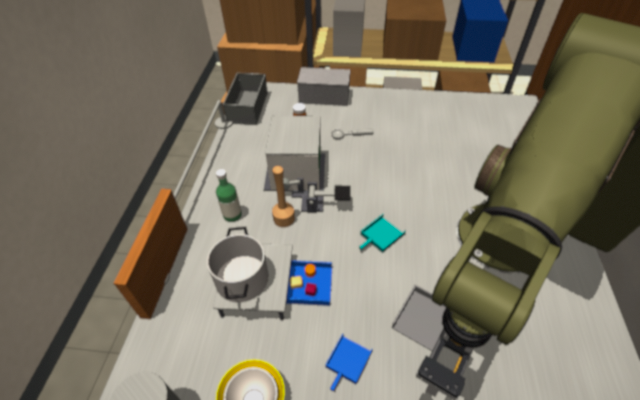

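Top view: the candidates are the blue tray with pieces at (266,204), a small blue one at (204,240), turquoise at (322,265) and grey at (240,299). The one at (266,204) fits: it is the larger blue tray, holds the three pieces and sits under the riser. The caddy is at (404,170) and the black pedal pad at (357,224).

```bash
python3 - <<'E'
from h import *
i=cv2.imread("pics/t0.png")[105:260,215:455]
cv2.imwrite("pics/t0c.png",cv2.resize(i,None,fx=3.3,fy=3.3,interpolation=cv2.INTER_CUBIC))
E
```

```text
(no output)
```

View pics/t0c.png

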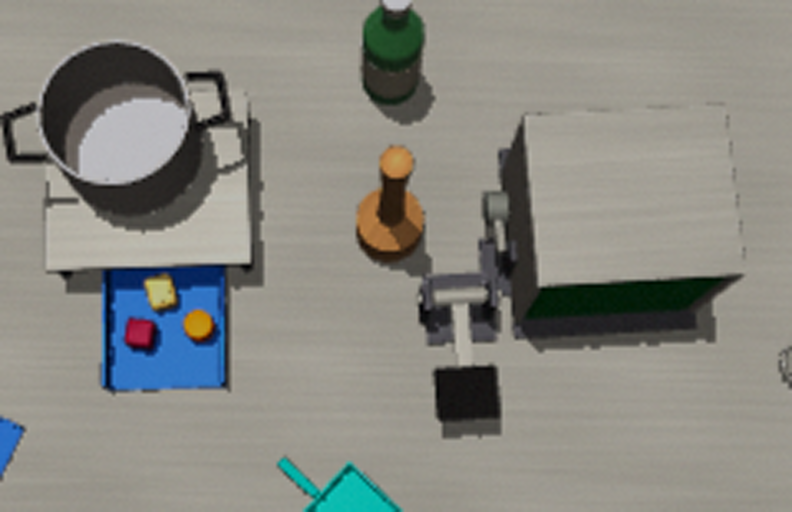

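```bash
python3 - <<'E'
from h import *
f=lambda u,v,z:w("top",215+u/3.3,105+v/3.3,z)[:2].round(1)
g=lambda L,z,n:print(n,*[f(u,v,z) for u,v in L])
g([(434,368),(495,366),(499,418),(438,421),(466,393)],64,"pad")
g([(538,286),(743,273),(725,103),(525,115)],168,"roof")
g([(46,271),(250,266),(247,88)],60,"riser")
g([(103,389),(228,389),(110,389),(221,389)],2,"trayopen")
g([(105,268),(226,266)],28,"tray wall tops back")
g([(160,286)],24,"pot");g([(141,326)],26,"beet");g([(199,322)],26,"car")
g([(390,230)],10,"masher");g([(397,160)],225,"masher top")
g([(430,340),(490,345)],0,"bracket base")
g([(120,110)],100,"pot top")
E
```

```text
pad [500.1 -44. ] [ 503.3 -101.9] [ 453.7 -105.6] [449.6 -48.1] [476.8 -74.4]
roof [ 557.5 -127.4] [ 573.1 -307.5] [ 730.8 -297.8] [ 715.3 -117.1]
riser [587.8 331.6] [597.  134.7] [779.7 144.5]
trayopen [482.2 281.6] [484.8 157.1] [482.3 274.7] [484.6 164.1]
tray wall tops back [599.8 281.6] [604.5 161.4]
pot [583.6 226.7]
beet [542.2 243. ]
car [547.5 186. ]
masher [650.2  -1.8]
masher top [ 6.506e+02 -5.000e-01]
bracket base [539.2 -44. ] [ 535.3 -104.5]
pot top [738.3 261.4]
```

```bash
cat >> h.py <<'E'
def go(x,y,z,jaw=None):
    "tool shift (m) to TCP x,y,z mm and twist so that tool z has heading jaw"
    p,R=pose(); d=R.T@(np.array([x,y,z])-p)/1000
    a=np.arctan2(R[1,2],R[0,2]); tw=0 if jaw is None else -(jaw-a)
    print("shift",d.round(4),"twist",round(float(tw),3))
E
python3 -c "
from h import *
go(477,-75,110,.075)"
```

```text
shift [ 0.4593  0.0555 -0.4006] twist 1.026
```

Emit:
{"method": "play_rows", "body": {"series": [[[0.459, 0.01, -0.4], 1.026, 1], [[0.459, 0.01, -0.4], 1.026, 1], [[0.459, 0.01, -0.4], 1.026, 1], [[0.459, 0.01, -0.4], 1.026, 1], [[0.459, 0.01, -0.4], 1.026, 1], [[0.459, 0.01, -0.4], 1.026, 1], [[0.459, 0.01, -0.4], 1.026, 1], [[0.459, 0.01, -0.4], 1.026, 1], [[0.459, 0.01, -0.4], 1.026, 1], [[0.459, 0.01, -0.4], 1.026, 1], [[0.459, 0.01, -0.4], 1.026, 1], [[0.459, 0.01, -0.4], 1.026, 1], [[0.459, 0.01, -0.4], 1.026, 1], [[0.459, 0.01, -0.4], 1.026, 1], [[0.459, 0.03, -0.4], 1.026, 1], [[0.459, 0.055, -0.4], 1.026, 1], [[0.459, 0.055, -0.4], 1.026, 1], [[0.459, 0.055, -0.4], 1.026, 1], [[0.459, 0.055, -0.4], 1.026, 1]]}}

```text
clock: 2.0
eef_pos: [477.5, -73.8, 111.9]
eef_rot: [-1.57, -0.001, -1.495]
wrist_force: [-0.1, -0.5, 0.2]
finger_gap: 0.4
```

```bash
python3 - <<'E'
from h import *
save("side","s1");go(477,-75,110,.075); print(pose())
i=cv2.imread("pics/s1.png")[120:320,190:440]
cv2.imwrite("pics/s1c.png",cv2.resize(i,None,fx=3,fy=3,interpolation=cv2.INTER_CUBIC))
print(px("side",(477,-75,64)))
E
```

```text
shift [ 0.001   0.0018 -0.0006] twist 0.001
(array([477.53690085, -73.95887967, 111.80265379]), array([[ 0.07556633,  0.00124976,  0.99713999],
       [-0.99713988, -0.0012495 ,  0.07556789],
       [ 0.00134037, -0.99999844,  0.00115177]]))
[342.98910628 191.53874256]
```

View pics/s1c.png

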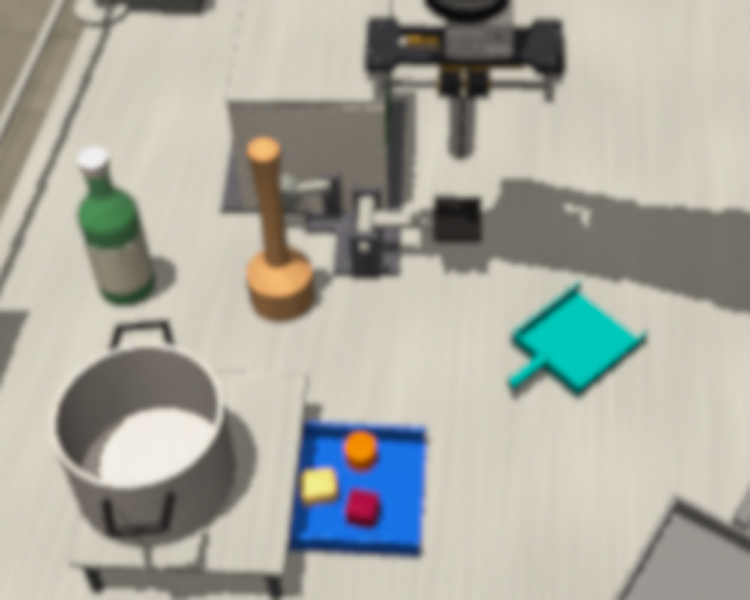

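The side view shows the shut fingers above the pad. The pad is at crop (458,217) and the calculation predicted (459,215), so I press it.

Emit:
{"method": "play_rows", "body": {"series": [[[0, 0.03, 0], 0, 1], [[0, 0.045, 0], 0, 1], [[0, 0.055, 0], 0, 1], [[0, 0.06, 0], 0, 1], [[0, 0.065, 0], 0, 1], [[0, 0.07, 0], 0, 1], [[0, 0.075, 0], 0, 1], [[0, 0.08, 0], 0, 1], [[0, 0.083, 0], 0, 1], [[0, 0.085, 0], 0, 1], [[0, 0.085, 0], 0, 1], [[0, 0.085, 0], 0, 1], [[0, 0.085, 0], 0, 1]]}}

```text
clock: 3.35
eef_pos: [477.8, -74.1, 27.0]
eef_rot: [-1.569, -0.001, -1.495]
wrist_force: [0.8, -0.8, 0.8]
finger_gap: 0.6
```

```bash
python3 - <<'E'
from h import *
print(manip.read_state()["wrist_force"])
go(420,160,130,np.pi/2+.03)
E
```

```text
[ 0.82439975 -0.75986734  0.82420985]
shift [-0.2377 -0.1034 -0.0397] twist -1.525
```

Emit:
{"method": "play_rows", "body": {"series": [[[0, -0.05, 0], 0, 1], [[0, -0.1, 0], 0, 1], [[0, -0.11, 0], 0, 1], [[-0.237, -0.1, -0.04], -1.525, 0.5], [[-0.237, -0.1, -0.04], -1.525, 0.5], [[-0.237, -0.1, -0.04], -1.525, 0.5], [[-0.237, -0.1, -0.04], -1.525, 0.5], [[-0.237, -0.1, -0.04], -1.525, 0.5], [[-0.237, -0.1, -0.04], -1.525, 0.5], [[-0.237, -0.1, -0.04], -1.525, 0.5], [[-0.237, -0.1, -0.04], -1.525, 0.5], [[-0.237, -0.1, -0.04], -1.525, 0.5], [[-0.237, -0.1, -0.04], -1.525, 0.5], [[-0.237, -0.1, -0.04], -1.525, 0.5], [[-0.237, -0.1, -0.04], -1.525, 0.5], [[-0.237, -0.1, -0.04], -1.525, 0.5]]}}

```text
clock: 4.95
eef_pos: [419.8, 159.3, 126.4]
eef_rot: [-1.572, -0.001, 0.026]
wrist_force: [-0.1, 0.1, 0.3]
finger_gap: 46.7
```

```bash
python3 - <<'E'
from h import *
save("side","s2");go(496,160.5,100,np.pi/2+.03)
i=cv2.imread("pics/s2.png")[110:310,230:430]
cv2.imwrite("pics/s2c.png",cv2.resize(i,None,fx=3,fy=3,interpolation=cv2.INTER_CUBIC))
E
```

```text
shift [ 0.0762  0.0266 -0.0008] twist -0.003
```

View pics/s2c.png

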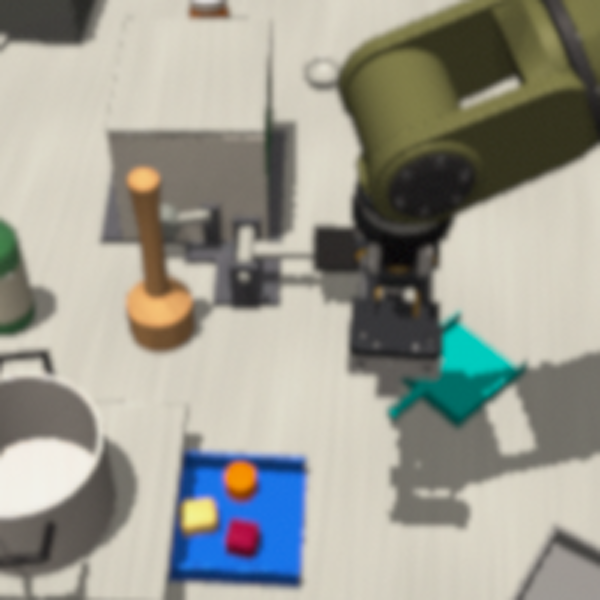

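The side view is inconclusive: the pad is at crop (338,250) and no basket is visible. I check against projections and the top view.

```bash
python3 - <<'E'
from h import *
for z in(64,30): print(px("side",(477,-75,z)),px("top",(477,-75,z)))
save("top","t2")
c=lambda f,b:cv2.resize(cv2.imread(f"pics/{f}.png")[b[0]:b[1],b[2]:b[3]],(400,400),interpolation=cv2.INTER_CUBIC)
cv2.imwrite("pics/cmp.png",np.hstack([c("t0",(120,245,330,455)),c("t2",(120,245,330,455))]))
E
```

```text
[342.98910628 191.53874256] [356.4003683  224.02838416]
[342.7314637  198.90290105] [355.3930901  225.52632534]
```

View pics/cmp.png

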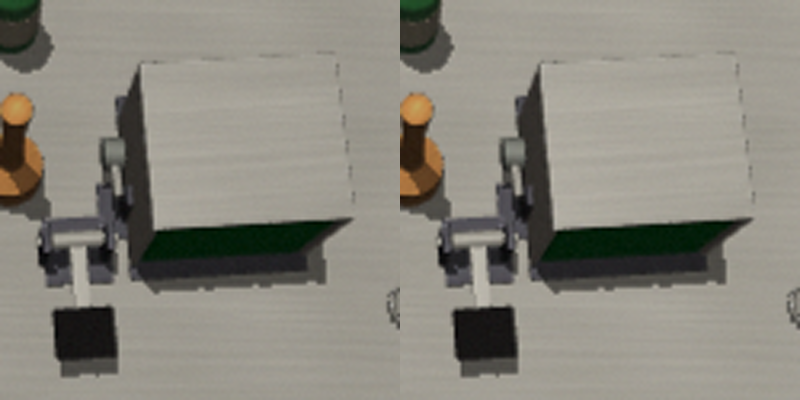

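The pedal is still up and the basket shut, so the first press did not hold. I go back and press in stages, watching the force.

```bash
python3 -c "
from h import *
go(472,-75,75,.075)"
```

```text
shift [ 0.0456  0.0519 -0.2356] twist 1.523
```

Emit:
{"method": "play_rows", "body": {"series": [[[0.045, 0, -0.236], 1.523, 1], [[0.045, 0, -0.236], 1.523, 1], [[0.045, 0, -0.236], 1.523, 1], [[0.045, 0, -0.236], 1.523, 1], [[0.045, 0, -0.236], 1.523, 1], [[0.045, 0, -0.236], 1.523, 1], [[0.045, 0, -0.236], 1.523, 1], [[0.045, 0, -0.236], 1.523, 1], [[0.045, 0, -0.236], 1.523, 1], [[0.045, 0, -0.236], 1.523, 1], [[0.045, 0, -0.236], 1.523, 1], [[0.045, 0.02, -0.236], 1.523, 1], [[0.045, 0.052, -0.236], 1.523, 1], [[0.045, 0.052, -0.236], 1.523, 1], [[0.045, 0.052, -0.236], 1.523, 1]]}}

```text
clock: 6.55
eef_pos: [471.4, -75.4, 75.5]
eef_rot: [-1.57, -0.001, -1.494]
wrist_force: [0.7, -0.1, 0.5]
finger_gap: 0.4
```

Emit:
{"method": "play_rows", "body": {"series": [[[0, 0.01, 0], 0, 1], [[0, 0.015, 0], 0, 1], [[0, 0.02, 0], 0, 1]]}}

```text
clock: 6.85
eef_pos: [471.6, -75.5, 55.5]
eef_rot: [-1.569, -0.001, -1.494]
wrist_force: [-0.3, 0.6, 0.4]
finger_gap: 0.5
```

Emit:
{"method": "play_rows", "body": {"series": [[[0, 0.005, 0], 0, 1], [[0, 0.01, 0], 0, 1]]}}

```text
clock: 7.05
eef_pos: [471.7, -75.5, 45.2]
eef_rot: [-1.569, -0.001, -1.494]
wrist_force: [-0.2, -0.2, -0.2]
finger_gap: 0.5
```

Emit:
{"method": "play_rows", "body": {"series": [[[0, 0.005, 0], 0, 1], [[0, 0.01, 0], 0, 1]]}}

```text
clock: 7.25
eef_pos: [471.7, -75.5, 34.7]
eef_rot: [-1.569, -0.001, -1.494]
wrist_force: [0.0, -0.0, 0.2]
finger_gap: 0.3
```

```bash
python3 - <<'E'
from h import *
save("side","s3");print(pose()[0])
i=cv2.imread("pics/s3.png")[110:260,240:440]
cv2.imwrite("pics/s3c.png",cv2.resize(i,None,fx=4,fy=4,interpolation=cv2.INTER_CUBIC))
E
```

```text
[471.3104416  -75.43385558  34.03169121]
```

View pics/s3c.png

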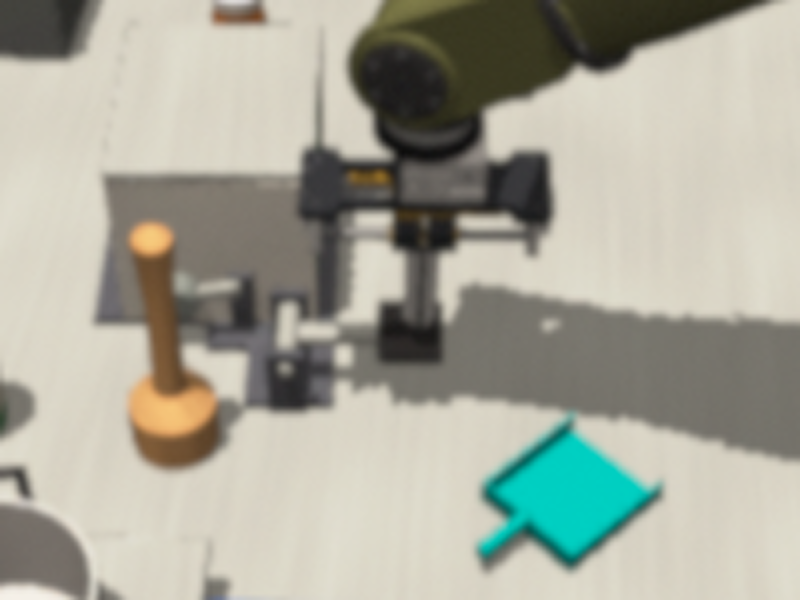

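```bash
python3 - <<'E'
from h import *
print("s1 tip pred",px("side",(477.5,-74,112)),"seen (343.3,171.7)")
for z in (34,50,64,80): print(z,px("side",(471.4,-75.4,z)))
s=manip.read_state(); print(s["wrist_force"],s["moment"],s["effort"].round(2),s["joints"].round(3))
E
```

```text
s1 tip pred [343.17787705 180.85216409] seen (343.3,171.7)
34 [344.5522775  198.09006433]
50 [344.68954651 194.64457529]
64 [344.81177566 191.576591  ]
80 [344.95395366 188.00788495]
[ 0.22059567  0.64114382 -1.15293533] [-0.04050276  0.04784682 -0.01157098] [  0.07 -50.26 -31.61   0.06   0.17  -0.  ] [-2.350e-01  3.010e-01  1.857e+00 -1.000e-03  9.830e-01 -3.110e-01]
```

Emit:
{"method": "play_rows", "body": {"series": [[[0, 0.003, 0], 0, 1], [[0, 0.006, 0], 0, 1]]}}

```text
clock: 7.5
eef_pos: [471.2, -75.5, 27.7]
eef_rot: [-1.57, -0.001, -1.494]
wrist_force: [-1.0, 1.0, 0.4]
finger_gap: 0.8
```

Emit:
{"method": "play_rows", "body": {"series": [[[0, 0.003, 0], 0, 1], [[0, 0.006, 0], 0, 1]]}}

```text
clock: 7.7
eef_pos: [471.2, -75.5, 22.0]
eef_rot: [-1.571, -0.001, -1.493]
wrist_force: [-6.6, 0.2, 10.8]
finger_gap: 0.5
```

```bash
python3 - <<'E'
from h import *
save("top","t4");print(pose()[0], manip.read_state()["wrist_force"])
p,R=pose(); 
i=cv2.imread("pics/t4.png")
for z in (20,120,200):print(z,px("top",(p[0],p[1],z)))
b=(150,280,290,460)
cv2.imwrite("pics/t4c.png",cv2.resize(i[b[0]:b[1],b[2]:b[3]],None,fx=4.5,fy=4.5,interpolation=cv2.INTER_CUBIC))
E
```

```text
[471.16002793 -75.4692991   21.61433243] [-3.5588647   0.18614039  9.68386545]
20 [355.24682853 227.74462882]
120 [358.34802668 223.312059  ]
200 [361.26002391 219.14991569]
```

View pics/t4c.png

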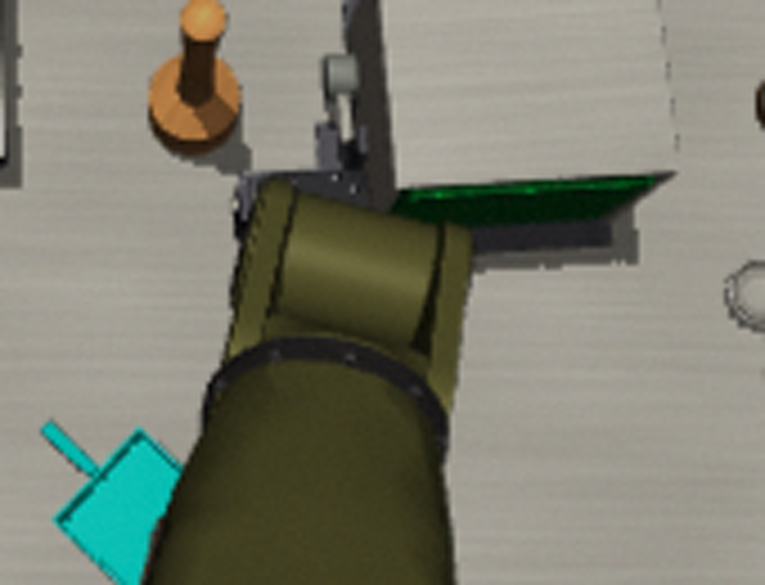

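Contact shows at a reported z of about 25, where the pad top is at 64 and the force is the expected 10 N. The true fingertips are therefore about 38 mm above the reported TCP, as the side pictures suggested. I keep pressing with the force as guide.

Emit:
{"method": "play_rows", "body": {"series": [[[0, 0.005, 0], 0, 1], [[0, 0.01, 0], 0, 1], [[0, 0.015, 0], 0, 1]]}}

```text
clock: 8.05
eef_pos: [471.5, -75.6, 7.0]
eef_rot: [-1.57, -0.001, -1.494]
wrist_force: [-1.3, 0.9, 8.2]
finger_gap: 0.9
```

Emit:
{"method": "play_rows", "body": {"series": [[[0, 0.004, 0], 0, 1], [[0, 0.008, 0], 0, 1], [[0, 0.008, 0], 0, 1]]}}

```text
clock: 8.35
eef_pos: [471.5, -75.5, -1.1]
eef_rot: [-1.57, -0.001, -1.493]
wrist_force: [0.4, 0.8, 5.7]
finger_gap: 0.1
```

Emit:
{"method": "play_rows", "body": {"series": [[[0, 0.004, 0], 0, 1], [[0, 0.007, 0], 0, 1], [[0, 0.007, 0], 0, 1]]}}

```text
clock: 8.65
eef_pos: [471.1, -75.5, -8.6]
eef_rot: [-1.571, -0.001, -1.493]
wrist_force: [-0.5, -0.4, 0.6]
finger_gap: 0.6
```

Emit:
{"method": "play_rows", "body": {"series": [[[0, 0.003, 0], 0, 1], [[0, 0.003, 0], 0, 1], [[0, -0.05, 0], 0, 1], [[0, -0.1, 0], 0, 1], [[0, -0.11, 0], 0, 1]]}}

```text
clock: 9.15
eef_pos: [473.1, -75.8, 106.1]
eef_rot: [-1.564, -0.003, -1.493]
wrist_force: [0.3, 0.1, 0.1]
finger_gap: 0.5
```

```bash
python3 -c "
from h import *
go(420,160,90,np.pi/2+.03)"
```

```text
shift [-0.2393  0.0151 -0.0348] twist -1.523
```

Emit:
{"method": "play_rows", "body": {"series": [[[-0.239, 0, -0.035], -1.523, 0.5], [[-0.239, 0, -0.035], -1.523, 0.5], [[-0.239, 0, -0.035], -1.523, 0.5], [[-0.239, 0, -0.035], -1.523, 0.5], [[-0.239, 0, -0.035], -1.523, 0.5], [[-0.239, 0, -0.035], -1.523, 0.5], [[-0.239, 0, -0.035], -1.523, 0.5], [[-0.239, 0, -0.035], -1.523, 0.5], [[-0.239, 0, -0.035], -1.523, 0.5], [[-0.239, 0, -0.035], -1.523, 0.5], [[-0.239, 0, -0.035], -1.523, 0.5], [[-0.239, 0.05, 0.035], -1.523, 0.5], [[-0.239, 0.09, 0.035], -1.523, 0.5], [[-0.239, 0.09, 0.035], -1.523, 0.5]]}}

```text
clock: 10.55
eef_pos: [489.7, 164.3, 11.5]
eef_rot: [-1.575, -0.002, 0.025]
wrist_force: [0.4, 0.2, -0.3]
finger_gap: 47.0
```

```bash
python3 - <<'E'
from h import *
save("side","s5");save("top","t5");p,R=pose();print(p)
print("tip pred side",px("side",p+[0,0,38]), "jaw tips", [px("side",p+[0,0,38]+R[:,2]*s) for s in(-25,25)], [px("top",p+[0,0,38]+R[:,2]*s) for s in(-25,25)])
a=cv2.imread("pics/s5.png")[130:330,230:430]; b=cv2.imread("pics/t5.png")[120:260,230:430]
cv2.imwrite("pics/c5.png",np.hstack([cv2.resize(a,(400,400),interpolation=2),cv2.resize(cv2.copyMakeBorder(b,0,60,0,0,0),(400,400),interpolation=2)]))
go(497,160.5,60,np.pi/2+.03)
E
```

```text
[489.00451367 164.40498117  12.76783617]
tip pred side [331.49825997 258.33879324] jaw tips [array([332.14862907, 250.77740731]), array([330.8288035 , 266.12209476])] [array([288.24862333, 219.23620882]), array([272.43852946, 219.32180473])]
shift [ 0.008  -0.0472 -0.0043] twist -0.004
```

View pics/c5.png

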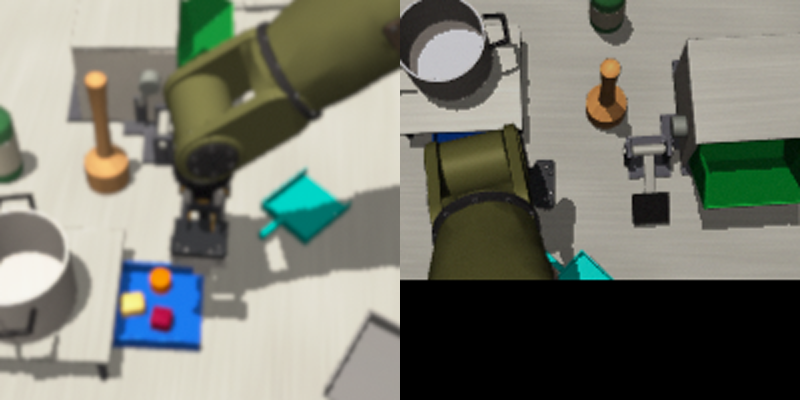

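The basket is out (green at right-hand crop (750,175)) and the pedal is down. The gripper is over the tray's right wall. I descend and watch for contact.

Emit:
{"method": "play_rows", "body": {"series": [[[0.008, 0.0, -0.0035], 0, 0.5], [[0.008, 0.02, -0.0035], 0, 0.5], [[0.008, 0.035, -0.0035], 0, 0.5], [[0.008, 0.038, -0.0035], 0, 0.5], [[0.008, 0.038, -0.0035], 0, 0.5]]}}

```text
clock: 11.15
eef_pos: [497.6, 161.0, -24.2]
eef_rot: [-1.575, -0.003, 0.025]
wrist_force: [-0.5, 0.0, 0.6]
finger_gap: 46.9
```

Emit:
{"method": "play_rows", "body": {"series": [[[0, 0, 0], 0, 1], [[0, 0, 0], 0, 1], [[0, 0, 0], 0, 1], [[0, 0, 0], 0, 1], [[0, 0, 0], 0, 1], [[0, 0, 0], 0, 1]], "squeeze": 25}}

```text
clock: 11.75
eef_pos: [497.7, 161.1, -24.1]
eef_rot: [-1.574, -0.003, 0.025]
wrist_force: [-0.2, 1.4, 1.6]
finger_gap: 4.1
```

The gap is 4.1 mm, which is the wall. I pull 120 mm gently.

Emit:
{"method": "play_rows", "body": {"series": [[[-0.003, 0, 0], 0, 1], [[-0.009, 0, 0], 0, 1], [[-0.017, 0, 0], 0, 1], [[-0.026, 0, 0], 0, 1], [[-0.035, 0, 0], 0, 1], [[-0.044, 0, 0], 0, 1], [[-0.053, 0, 0], 0, 1], [[-0.062, 0, 0], 0, 1], [[-0.071, 0, 0], 0, 1], [[-0.08, 0, 0], 0, 1], [[-0.089, 0, 0], 0, 1], [[-0.098, 0, 0], 0, 1], [[-0.106, 0, 0], 0, 1], [[-0.113, 0, 0], 0, 1], [[-0.118, 0, 0], 0, 1], [[-0.12, 0, 0], 0, 1], [[-0.12, 0, 0], 0, 1]]}}

```text
clock: 13.45
eef_pos: [377.3, 158.2, -24.2]
eef_rot: [-1.574, -0.003, 0.025]
wrist_force: [0.7, 1.7, 9.1]
finger_gap: 3.6
```

Emit:
{"method": "play_rows", "body": {"series": [[[0, 0, 0], 0, 0.7], [[0, 0, 0], 0, 0.7], [[0, 0, 0], 0, 0.7], [[0, -0.01, 0], 0, 0.7], [[0, -0.03, 0], 0, 0.7], [[0, -0.07, 0], 0, 0.7], [[0, -0.1, 0], 0, 0.7], [[0, -0.12, -0.05], 0, 0.5], [[0, -0.12, -0.1], 0, 0.5], [[0, -0.12, -0.15], 0, 0.5], [[0, -0.12, -0.2], 0, 0.5], [[0, -0.12, -0.2], 0, 0.5]]}}

```text
clock: 14.65
eef_pos: [381.7, -45.6, 97.2]
eef_rot: [-1.575, -0.004, 0.02]
wrist_force: [1.3, 1.2, 0.0]
finger_gap: 46.6
```

```bash
python3 - <<'E'
from h import *
save("top","t6")
i=cv2.imread("pics/t6.png")[150:300,190:390]
cv2.imwrite("pics/t6c.png",cv2.resize(i,None,fx=4,fy=4,interpolation=2))
E
```

```text
(no output)
```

View pics/t6c.png

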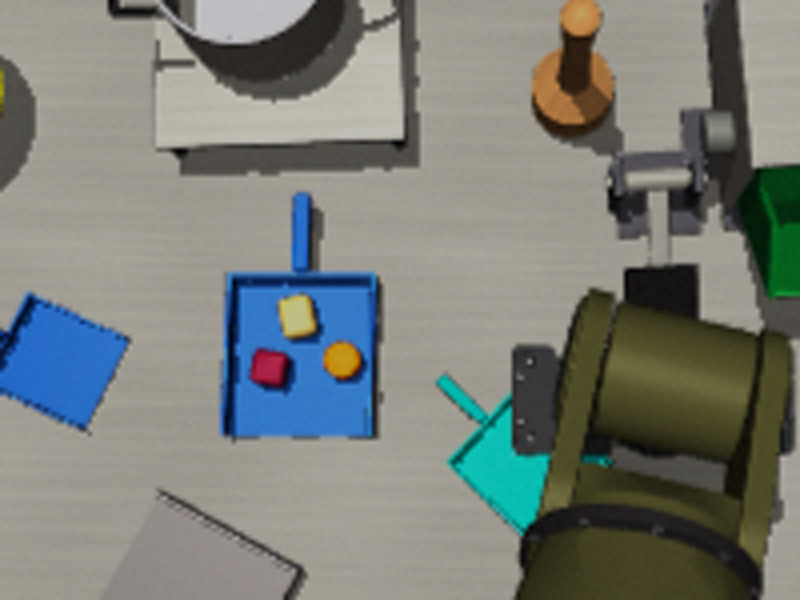

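The tray is out, with its handle from (303,272) to (302,194) in the crop, clear of the riser edge at row 148. All three pieces are on it.

```bash
python3 - <<'E'
from h import *
f=lambda u,v,z:w("top",190+u/4,150+v/4,z)[:2]
a,b=f(302.5,194,38),f(303,272,38); print(a,b,np.linalg.norm(a-b))
c,d=f(223,437,2),f(378,437,2); print("open",c,d)
e,g=f(228,274,28),f(376,274,28); print("back",e,g)
m=(c+d)/2; n=(e+g)/2; yaw=np.arctan2(*(a-m)[::-1]); print("yaw",yaw, np.arctan2(-(c-d)[0],(c-d)[1]))
G=m+168*np.array([np.cos(yaw),np.sin(yaw)]); print("grip",G,"alt",a-26*np.array([np.cos(yaw),np.sin(yaw)]))
E
```

```text
[557.85285305 216.29795755] [494.11498016 212.694184  ] 63.839671243252525
open [363.79631459 275.95549972] [366.37334379 151.00113907]
back [492.76969512 274.57347171] [495.28941016 155.31353761]
yaw 0.014626062144679928 0.020620840342648637
grip [533.06686009 215.93541023] alt [531.85563398 215.91769349]
```

```bash
python3 -c "
from h import *
go(532,216,-27,np.pi/2+.02)"
```

```text
shift [0.1551 0.1237 0.2572] twist 0.0
```

Emit:
{"method": "play_rows", "body": {"series": [[[0.155, 0, 0.257], 0, 0.4], [[0.155, 0, 0.257], 0, 0.4], [[0.155, 0, 0.257], 0, 0.4], [[0.155, 0, 0.257], 0, 0.4], [[0.155, 0, 0.257], 0, 0.4], [[0.155, 0, 0.257], 0, 0.4], [[0.155, 0, 0.257], 0, 0.4], [[0.155, 0, 0.257], 0, 0.4], [[0.155, 0, 0.257], 0, 0.4], [[0.155, 0.04, 0.257], 0, 0.4], [[0.155, 0.08, 0.257], 0, 0.4], [[0.155, 0.11, 0.257], 0, 0.4], [[0.155, 0.124, 0.257], 0, 0.4], [[0.155, 0.124, 0.257], 0, 0.4], [[0.155, 0.124, 0.257], 0, 0.4]]}}

```text
clock: 16.2
eef_pos: [532.6, 215.8, -25.8]
eef_rot: [-1.574, -0.005, 0.02]
wrist_force: [0.1, -0.2, 0.8]
finger_gap: 56.6
```

Emit:
{"method": "play_rows", "body": {"series": [[[0, 0, 0], 0, 1], [[0, 0, 0], 0, 1], [[0, 0, 0], 0, 1], [[0, 0, 0], 0, 1], [[0, 0, 0], 0, 1], [[0, 0, 0], 0, 1], [[0, 0, 0], 0, 1]], "squeeze": 55}}

```text
clock: 16.9
eef_pos: [532.8, 216.0, -25.6]
eef_rot: [-1.574, -0.006, 0.02]
wrist_force: [0.7, 1.7, 1.6]
finger_gap: 13.9
```

Emit:
{"method": "play_rows", "body": {"series": [[[0, -0.002, 0], 0, 1], [[0, -0.006, 0], 0, 1], [[0, -0.012, 0], 0, 1], [[0, -0.018, 0], 0, 1], [[0, -0.024, 0], 0, 1], [[0, -0.028, 0], 0, 1], [[0, -0.03, 0], 0, 1], [[0, -0.03, 0], 0, 1]]}}

```text
clock: 17.7
eef_pos: [532.7, 216.1, 4.7]
eef_rot: [-1.574, -0.006, 0.02]
wrist_force: [-0.5, -0.2, -2.3]
finger_gap: 13.3
```

```bash
cat >> h.py <<'E'
def blue(n):
    i=manip.camera(n).astype(int); m=((i[:,:,2]>120)&(i[:,:,2]-i[:,:,0]>70)&(i[:,:,2]-i[:,:,1]>50)).astype(np.uint8)
    c=max(cv2.findContours(m,0,2)[0],key=cv2.contourArea) if n=="top" else None
    out=[]
    for c in cv2.findContours(m,0,2)[0]:
        if cv2.contourArea(c)>150: out.append(cv2.boundingRect(c))
    return out
E
python3 - <<'E'
from h import *
print(manip.read_state()["wrist_force"],manip.read_state()["moment"],pose()[0])
print("side",blue("side"),"top",blue("top"))
for lz in (0,30): 
    print(lz,[px("side",(365,y,lz+2)).round(1) for y in(153,276)],[px("top",(365,y,lz+2)).round(1) for y in(153,276)])
E
```

```text
[-0.4803758  -0.20073596 -2.32461816] [ 0.04160716 -0.20922311 -0.01301764] [532.68767335 216.09149193   4.65514891]
side [(326, 336, 46, 54), (324, 260, 52, 39), (463, 0, 43, 20)] top [(185, 224, 37, 33)]
0 [array([375.8, 268.6]), array([374.4, 308.5])] [array([283.9, 259.7]), array([245.8, 258.9])]
30 [array([376.7, 262.7]), array([375.4, 303. ])] [array([282.9, 259.2]), array([243.9, 258.4])]
```

Gap 14 mm, weight 2.3 N and moment 0.21 N m fit a loaded, level tray. I lift and carry it on.

Emit:
{"method": "play_rows", "body": {"series": [[[0, -0.003, 0], 0, 1], [[0, -0.01, 0], 0, 1], [[0, -0.025, 0], 0, 1], [[0, -0.045, 0], 0, 1], [[0, -0.065, 0], 0, 1], [[0, -0.085, 0], 0, 1], [[0, -0.105, 0], 0, 1], [[0, -0.125, 0], 0, 1], [[0, -0.145, 0], 0, 1], [[0, -0.16, 0], 0, 1], [[0, -0.17, 0], 0, 1], [[0, -0.178, 0], 0, 1], [[0, -0.18, 0], 0, 1], [[0, -0.18, 0], 0, 1]]}}

```text
clock: 19.2
eef_pos: [531.4, 216.5, 184.1]
eef_rot: [-1.574, -0.005, 0.02]
wrist_force: [-0.6, 0.2, -2.9]
finger_gap: 13.4
```

```bash
python3 -c "
from h import *
print(manip.read_state()['moment'],manip.read_state()['wrist_force'])
go(500,-212,190,np.pi/2+.075)
go(683,-208,190,np.pi/2+.075)"
```

```text
[ 0.07639437 -0.24607991  0.0553263 ] [-0.56381617  0.21941856 -2.8674292 ]
shift [-0.04   -0.0048 -0.4278] twist -0.055
shift [ 0.1431 -0.0039 -0.4274] twist -0.055
```

Emit:
{"method": "play_rows", "body": {"series": [[[-0.002, 0, -0.006], 0, 1], [[-0.005, 0, -0.02], 0, 1], [[-0.01, 0, -0.042], -0.01, 1], [[-0.015, 0, -0.068], -0.01, 1], [[-0.02, 0, -0.096], -0.02, 1], [[-0.02, 0, -0.124], -0.02, 1], [[-0.025, 0, -0.152], -0.03, 1], [[-0.03, 0, -0.18], -0.03, 1], [[-0.03, 0, -0.208], -0.04, 1], [[-0.035, 0, -0.236], -0.04, 1], [[-0.035, 0, -0.264], -0.05, 1], [[-0.04, 0, -0.292], -0.05, 1], [[-0.04, 0, -0.32], -0.055, 1], [[-0.04, 0, -0.348], -0.055, 1], [[-0.04, 0, -0.376], -0.055, 1], [[-0.04, 0, -0.4], -0.055, 1], [[-0.04, 0, -0.418], -0.055, 1], [[-0.04, 0, -0.426], -0.055, 1], [[-0.04, 0, -0.428], -0.055, 1], [[-0.04, -0.005, -0.428], -0.055, 1]]}}

```text
clock: 21.2
eef_pos: [499.4, -211.9, 189.7]
eef_rot: [-1.573, -0.004, 0.075]
wrist_force: [-0.2, 0.5, -2.5]
finger_gap: 13.4
```

```bash
python3 -c "
from h import *
print(manip.read_state()['moment'],manip.read_state()['wrist_force'])
go(683,-208,192,np.pi/2+.075)"
```

```text
[ 0.0599552  -0.15346405 -0.02188667] [-0.23681044  0.5261435  -2.48888777]
shift [ 0.1834 -0.0016 -0.0099] twist -0.0
```

Emit:
{"method": "play_rows", "body": {"series": [[[0.004, 0, 0], 0, 1], [[0.013, 0, 0], 0, 1], [[0.027, 0, -0.002], 0, 1], [[0.045, 0, -0.003], 0, 1], [[0.063, 0, -0.004], 0, 1], [[0.081, 0, -0.005], 0, 1], [[0.099, 0, -0.006], 0, 1], [[0.117, 0, -0.007], 0, 1], [[0.135, 0, -0.008], 0, 1], [[0.153, 0, -0.009], 0, 1], [[0.168, 0, -0.01], 0, 1], [[0.178, 0, -0.01], 0, 1], [[0.183, 0, -0.01], 0, 1], [[0.183, 0, -0.01], 0, 1], [[0.183, 0, -0.01], 0, 1]]}}

```text
clock: 22.7
eef_pos: [682.5, -207.9, 190.2]
eef_rot: [-1.573, -0.003, 0.075]
wrist_force: [-0.3, 0.0, -1.7]
finger_gap: 13.6
```

```bash
python3 - <<'E'
from h import *
print(pose()[0],manip.read_state()['moment'],manip.read_state()['wrist_force'])
save("side","s7"); save("top","t7")
a=cv2.imread("pics/s7.png")[60:260,220:420]; b=cv2.imread("pics/t7.png")[90:290,310:510]
cv2.imwrite("pics/c7.png",np.hstack([cv2.resize(a,(400,400),interpolation=2),cv2.resize(b,(400,400),interpolation=2)]))
E
```

```text
[ 682.52077422 -207.92601061  190.24838032] [ 0.00595504 -0.20985267 -0.00882124] [-0.31435727  0.00637744 -1.70532665]
```

View pics/c7.png

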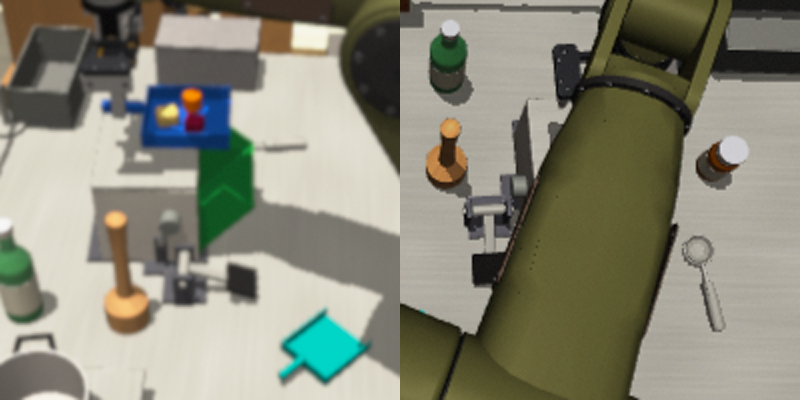

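The tray is level over the roof: in the left crop its lip is at (230,140), past the roof's front edge at (200,185). All pieces are aboard and the basket mouth is below. I set it on the roof edge, then loosen the squeeze so the handle can pivot in the pads.

Emit:
{"method": "play_rows", "body": {"series": [[[0, 0.005, 0], 0, 1], [[0, 0.015, 0], 0, 1], [[0, 0.025, 0], 0, 1], [[0, 0.034, 0], 0, 1], [[0, 0.04, 0], 0, 1], [[0, 0.044, 0], 0, 1], [[0, 0.047, 0], 0, 1], [[0, 0.047, 0], 0, 1]]}}

```text
clock: 23.6
eef_pos: [682.5, -208.2, 143.4]
eef_rot: [-1.573, -0.004, 0.075]
wrist_force: [-1.0, 0.4, -3.6]
finger_gap: 13.4
```

Emit:
{"method": "play_rows", "body": {"series": [[[0, 0.001, 0], 0, 1], [[0, 0.001, 0], 0, 1], [[0, 0.001, 0], 0, 1]], "squeeze": 8}}

```text
clock: 23.9
eef_pos: [682.8, -208.2, 142.9]
eef_rot: [-1.573, -0.005, 0.075]
wrist_force: [1.3, 0.0, -0.1]
finger_gap: 13.7
```

It now rests on the roof, with the wrist force gone to about 0. I tip it around the edge.

Emit:
{"method": "play_rows", "body": {"series": [[[-0.002, -0.006, 0], 0, 1], [[-0.004, -0.012, 0], 0, 1], [[-0.006, -0.018, 0], 0, 1], [[-0.009, -0.024, 0], 0, 1], [[-0.012, -0.03, 0], 0, 1], [[-0.015, -0.035, 0], 0, 1], [[-0.019, -0.04, 0], 0, 1], [[-0.023, -0.046, 0], 0, 1], [[-0.027, -0.051, 0], 0, 1], [[-0.03, -0.055, 0], 0, 1]]}}

```text
clock: 24.9
eef_pos: [652.2, -210.4, 198.3]
eef_rot: [-1.574, -0.005, 0.075]
wrist_force: [-1.1, -0.0, -1.5]
finger_gap: 14.2
```

```bash
python3 - <<'E'
from h import *
i=manip.camera("side"); cv2.imwrite("pics/s8.png",i[:,:,::-1])
def obj(i):
    h=cv2.cvtColor(i,cv2.COLOR_RGB2HSV); r={}
    for n,lo,hi in(("blue",(105,150,90),(125,255,255)),("carrot",(8,220,190),(18,255,255)),("beet",(160,120,80),(179,255,255)),("potato",(22,90,180),(32,255,255))):
        m=cv2.inRange(h,lo,hi)[80:200,260:380]; ys,xs=np.nonzero(m); 
        r[n]=(len(xs),(xs.mean()+260,ys.mean()+80,xs.min()+260,xs.max()+260,ys.min()+80,ys.max()+80) if len(xs) else None)
    return r
for k,v in obj(cv2.imread("pics/s7.png")[:,:,::-1].copy()).items(): print("before",k,v)
for k,v in obj(i).items(): print("now",k,v)
print(manip.read_state()["wrist_force"],manip.read_state()["moment"])
E
```

```text
before blue (867, (np.float64(311.883506343714), np.float64(119.01614763552479), np.int64(272), np.int64(334), np.int64(103), np.int64(133)))
before carrot (37, (np.float64(315.4054054054054), np.float64(107.54054054054055), np.int64(312), np.int64(319), np.int64(105), np.int64(110)))
before beet (43, (np.float64(316.27906976744185), np.float64(119.46511627906978), np.int64(313), np.int64(320), np.int64(114), np.int64(122)))
before potato (39, (np.float64(304.0), np.float64(115.58974358974359), np.int64(300), np.int64(307), np.int64(113), np.int64(118)))
now blue (721, (np.float64(314.0416088765603), np.float64(129.74895977808598), np.int64(282), np.int64(334), np.int64(107), np.int64(150)))
now carrot (22, (np.float64(321.0909090909091), np.float64(120.0909090909091), np.int64(319), np.int64(323), np.int64(118), np.int64(122)))
now beet (42, (np.float64(320.8809523809524), np.float64(130.92857142857144), np.int64(318), np.int64(325), np.int64(120), np.int64(135)))
now potato (0, None)
[-1.55594056 -0.91256566 -1.77633061] [0.0978158  0.08064976 0.05887619]
```

The tray pivots as planned, so I go on to about 60°.

Emit:
{"method": "play_rows", "body": {"series": [[[-0.005, -0.004, 0], 0, 1], [[-0.009, -0.008, 0], 0, 1], [[-0.014, -0.012, 0], 0, 1], [[-0.019, -0.016, 0], 0, 1], [[-0.025, -0.02, 0], 0, 1], [[-0.031, -0.023, 0], 0, 1], [[-0.037, -0.026, 0], 0, 1], [[-0.043, -0.029, 0], 0, 1], [[-0.049, -0.031, 0], 0, 1], [[-0.054, -0.033, 0], 0, 1], [[-0.054, -0.033, 0], 0, 1], [[-0.054, -0.033, 0], 0, 1], [[-0.054, -0.033, 0], 0, 1]]}}

```text
clock: 26.25
eef_pos: [598.3, -214.4, 231.5]
eef_rot: [-1.574, -0.005, 0.075]
wrist_force: [0.3, -0.6, -1.5]
finger_gap: 14.0
```

```bash
python3 - <<'E'
from h import *
for n,b in(("side",(60,260,240,440)),):
    i=manip.camera(n); cv2.imwrite("pics/s9.png",i[:,:,::-1])
i=cv2.imread("pics/s9.png")[60:260,240:440]
cv2.imwrite("pics/s9c.png",cv2.resize(i,(700,600)[::-1] if 0 else (600,600),interpolation=2))
print(manip.read_state()["wrist_force"],manip.read_state()["moment"])
E
```

```text
[-0.06825409 -0.28356759 -2.47157595] [ 0.05067493 -0.07906403  0.01322886]
```

View pics/s9c.png

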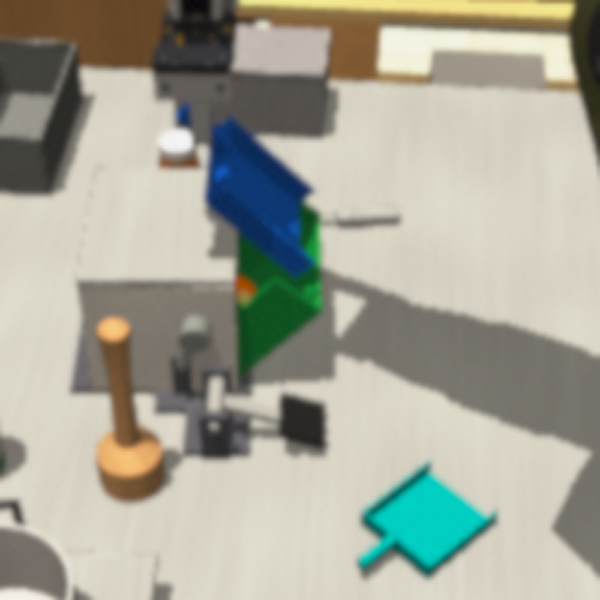

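The carrot shows in the basket at (245,290) and the tray is steep with no piece visible on it. I shake it slightly, lift it clear, and check the weight and colours numerically, as the picture viewings are used up.

Emit:
{"method": "play_rows", "body": {"series": [[[0, -0.01, 0], 0, 1], [[0.006, -0.015, 0], 0, 1], [[-0.006, -0.02, 0], 0, 1], [[0.006, -0.025, 0], 0, 1], [[-0.006, -0.03, 0], 0, 1], [[0, -0.04, 0], 0, 1], [[0, -0.055, 0], 0, 1], [[0, -0.07, 0], 0, 1], [[0, -0.085, 0], 0, 1], [[0, -0.085, 0], 0, 1], [[0, -0.085, 0], 0, 1], [[0, -0.085, 0], 0, 1], [[0, -0.085, 0], 0, 1]]}}

```text
clock: 27.6
eef_pos: [597.5, -214.1, 315.6]
eef_rot: [-1.573, -0.004, 0.075]
wrist_force: [-0.0, 0.6, -1.4]
finger_gap: 14.0
```

```bash
cat >> h.py <<'E'
def obj(n,box):
    i=manip.camera(n); h=cv2.cvtColor(i,cv2.COLOR_RGB2HSV); y0,y1,x0,x1=box
    for n_,lo,hi in(("blue",(105,150,60),(125,255,255)),("carrot",(6,200,100),(18,255,255)),("beet",(160,120,50),(179,255,255)),("potato",(20,80,120),(34,255,255))):
        m=cv2.inRange(h,lo,hi)[y0:y1,x0:x1]; k,_,st,c=cv2.connectedComponentsWithStats(m)
        print(n,n_,[(c[j].round(0)+[x0,y0],st[j,:].tolist()[2:]) for j in range(1,k) if st[j,4]>3])
E
python3 - <<'E'
from h import *
for _ in range(3): s=manip.read_state(); print(s["wrist_force"],s["moment"])
obj("side",(90,210,270,370)); obj("top",(130,240,360,460))
for P in [(565-50,-217,118),(565-50,-217,40),(545,-217,40)]: print(P,px("side",P),px("top",P))
print(pose()[0])
E
```

```text
[-0.01387881  0.61042812 -1.43209624] [ 0.02599634 -0.1039433  -0.0116438 ]
[-0.01387881  0.61042812 -1.43209624] [ 0.02599634 -0.1039433  -0.0116438 ]
[-0.01387881  0.61042812 -1.43209624] [ 0.02599634 -0.1039433  -0.0116438 ]
side blue [(array([323., 106.]), [33, 42, 777])]
side carrot [(array([321., 155.]), [6, 6, 22])]
side beet []
side potato [(array([321., 158.]), [6, 4, 11])]
top blue [(array([403., 168.]), [12, 17, 90])]
top carrot []
top beet [(array([384., 199.]), [4, 8, 24])]
top potato [(array([451., 155.]), [5, 4, 11])]
(515, -217, 118) [335.12925986 147.12900289] [405.49248825 209.90645884]
(515, -217, 40) [334.90676669 164.81015542] [399.99872814 214.26406987]
(545, -217, 40) [326.03388409 164.21522159] [399.80815062 205.08241671]
[ 597.68703121 -214.15084045  315.95025049]
```

The hanging weight is 1.43 N, so the tray is empty. I carry it back to the clear spot.

```bash
python3 -c "
from h import *
go(500,-150,310,np.pi/2+.02)
go(490,216,220,np.pi/2+.02)"
```

```text
shift [-0.0927  0.0054  0.0713] twist 0.055
shift [-0.0757  0.0945  0.4372] twist 0.055
```

Emit:
{"method": "play_rows", "body": {"series": [[[-0.01, 0, 0], 0, 1], [[-0.03, 0, 0], 0, 1], [[-0.06, 0, 0], 0, 1], [[-0.09, 0, 0.02], 0, 1], [[-0.095, 0, 0.05], 0, 1], [[-0.095, 0, 0.09], 0, 1], [[-0.09, 0, 0.13], 0, 1], [[-0.09, 0, 0.17], 0.01, 1], [[-0.085, 0, 0.21], 0.02, 1], [[-0.085, 0, 0.25], 0.03, 1], [[-0.08, 0, 0.29], 0.04, 1], [[-0.08, 0, 0.33], 0.055, 1], [[-0.075, 0, 0.37], 0.055, 1], [[-0.075, 0, 0.41], 0.055, 1], [[-0.075, 0, 0.43], 0.055, 1], [[-0.075, 0.03, 0.436], 0.055, 1], [[-0.075, 0.07, 0.436], 0.055, 1], [[-0.075, 0.09, 0.436], 0.055, 1], [[-0.075, 0.09, 0.436], 0.055, 1]], "squeeze": 25}}

```text
clock: 29.6
eef_pos: [489.6, 214.4, 221.7]
eef_rot: [-1.575, 0.0, 0.02]
wrist_force: [0.0, 0.4, -1.9]
finger_gap: 13.9
```

```bash
python3 - <<'E'
from h import *
p,R=pose();print(p)
obj("side",(180,330,250,400)); obj("top",(130,300,220,320))
# predicted lip corner pixels for tilt angles
g=p+[0,0,54.6]
for t in (30,40,50,60,70):
    c,s=np.cos(np.radians(t)),np.sin(np.radians(t))
    L=[g+[-168*c+29*s*1,y,-168*s-29*c] for y in(-60,60)]
    print(t,[px("side",q).round(0) for q in L],[px("top",q).round(0) for q in L],"lipz",L[0][2].round())
i=manip.camera("side");cv2.imwrite("pics/s10.png",i[:,:,::-1])
m=cv2.inRange(cv2.cvtColor(i,cv2.COLOR_RGB2HSV),(105,150,50),(125,255,255))[150:330,250:420]
print([cv2.boundingRect(c) for c in cv2.findContours(m,0,2)[0] if cv2.contourArea(c)>40])
E
```

```text
[489.56554147 214.43677183 221.68303348]
side blue [(array([347., 248.]), [40, 63, 1373])]
side carrot []
side beet []
side potato [(array([320., 198.]), [2, 5, 7])]
top blue [(array([274., 222.]), [10, 31, 128])]
top carrot []
top beet []
top potato [(array([259., 208.]), [5, 5, 9])]
30 [array([384., 234.]), array([383., 275.])] [array([277., 259.]), array([234., 258.])] lipz 167.0
40 [array([375., 238.]), array([373., 279.])] [array([279., 252.]), array([237., 251.])] lipz 146.0
50 [array([365., 241.]), array([362., 281.])] [array([280., 244.]), array([238., 243.])] lipz 129.0
60 [array([354., 243.]), array([351., 283.])] [array([281., 235.]), array([240., 235.])] lipz 116.0
70 [array([343., 244.]), array([339., 284.])] [array([281., 226.]), array([241., 225.])] lipz 108.0
[(78, 67, 39, 62)]
```

Measured tilt is about 48°. I lower until the lip touches, then follow an arc about the lip.

Emit:
{"method": "play_rows", "body": {"series": [[[-0.01, 0.01, 0], 0, 1], [[-0.02, 0.03, 0], 0, 1], [[-0.029, 0.055, 0], 0, 1], [[-0.029, 0.08, 0], 0, 1], [[-0.029, 0.1, 0], 0, 1], [[-0.029, 0.115, 0], 0, 1], [[-0.029, 0.125, 0], 0, 1], [[-0.029, 0.13, 0], 0, 1], [[-0.029, 0.132, 0], 0, 1], [[-0.029, 0.132, 0], 0, 1]]}}

```text
clock: 30.75
eef_pos: [464.7, 214.4, 95.7]
eef_rot: [-1.572, -0.01, 0.019]
wrist_force: [1.6, -0.7, 4.6]
finger_gap: 14.1
```

Emit:
{"method": "play_rows", "body": {"series": [[[0, 0, 0], 0, 1], [[0.004, 0.003, 0], 0, 1], [[0.01, 0.008, 0], 0, 1], [[0.017, 0.013, 0], 0, 1], [[0.024, 0.019, 0], 0, 1], [[0.03, 0.024, 0], 0, 1], [[0.037, 0.031, 0], 0, 1], [[0.043, 0.039, 0], 0, 1], [[0.049, 0.047, 0], 0, 1]], "squeeze": 7}}

```text
clock: 31.65
eef_pos: [514.2, 215.2, 48.0]
eef_rot: [-1.572, -0.009, 0.019]
wrist_force: [2.1, 0.4, 0.6]
finger_gap: 13.8
```

```bash
python3 - <<'E'
from h import *
print(pose()[0],manip.read_state()["wrist_force"]); obj("side",(180,330,250,400))
E
```

```text
[514.24607177 215.19315861  48.03345218] [2.13070994 0.41291253 0.56331258]
side blue [(array([348., 278.]), [46, 54, 1672])]
side carrot []
side beet []
side potato [(array([325., 190.]), [59, 26, 598]), (array([312., 247.]), [1, 5, 5])]
```

Emit:
{"method": "play_rows", "body": {"series": [[[0.005, 0.01, 0], 0, 1], [[0.01, 0.02, 0], 0, 1], [[0.014, 0.03, 0], 0, 1], [[0.018, 0.04, 0], 0, 1], [[0.02, 0.05, 0], 0, 1], [[0.022, 0.06, 0], 0, 1], [[0.023, 0.068, 0], 0, 1], [[0.024, 0.073, 0], 0, 1], [[0.024, 0.075, 0], 0, 1], [[0.024, 0.075, 0], 0, 1]]}}

```text
clock: 32.7
eef_pos: [539.7, 215.4, -27.7]
eef_rot: [-1.572, -0.01, 0.019]
wrist_force: [2.2, -0.7, 2.9]
finger_gap: 14.0
```

Emit:
{"method": "play_rows", "body": {"series": [[[0, 0, 0], 0, 0.6], [[0, 0, 0], 0, 0.6], [[0, 0, 0], 0, 0.6], [[0, 0, 0], 0, 0.6], [[0, -0.015, 0], 0, 0.6], [[0, -0.05, 0], 0, 0.6], [[0, -0.1, 0], 0, 0.6], [[0, -0.15, 0], 0, 0.6], [[-0.05, -0.17, 0], 0, 0.6], [[-0.1, -0.17, 0.05], 0, 0.6], [[-0.13, -0.17, 0.1], 0, 0.6], [[-0.15, -0.17, 0.15], 0, 0.6], [[-0.18, -0.17, 0.19], 0, 0.6], [[-0.2, -0.17, 0.22], 0, 0.6], [[-0.2, -0.17, 0.24], 0, 0.6], [[-0.2, -0.17, 0.24], 0, 0.6]]}}

```text
clock: 34.3
eef_pos: [331.4, 454.8, 141.0]
eef_rot: [-1.571, -0.01, 0.023]
wrist_force: [0.1, -1.0, 0.4]
finger_gap: 37.7
```

```bash
python3 - <<'E'
from h import *
print(pose()[0],manip.read_state()["wrist_force"])
def corners(n,box):
    i=manip.camera(n); cv2.imwrite(f"pics/fin_{n}.png",i[:,:,::-1]); y0,y1,x0,x1=box
    m=cv2.inRange(cv2.cvtColor(i,cv2.COLOR_RGB2HSV),(105,150,50),(125,255,255))[y0:y1,x0:x1]
    for c in cv2.findContours(m,0,2)[0]:
        if cv2.contourArea(c)>60: print(n,"blue",np.array(cv2.boundingRect(c))+[x0,y0,0,0],cv2.contourArea(c))
corners("top",(150,280,220,300)); corners("side",(200,330,260,400))
i0=cv2.imread("pics/t6.png")
m=cv2.inRange(cv2.cvtColor(i0,cv2.COLOR_BGR2HSV),(105,150,50),(125,255,255))[150:280,240:300]
print("t6 ref",[np.array(cv2.boundingRect(c))+[240,150,0,0] for c in cv2.findContours(m,0,2)[0] if cv2.contourArea(c)>60])
obj("side",(120,210,290,370)); obj("top",(150,240,370,460))
# bystander change check
a=cv2.imread("pics/t0.png").astype(int);b=cv2.imread("pics/fin_top.png").astype(int)
d=(np.abs(a-b).sum(2)>60).astype(np.uint8)
for c in cv2.findContours(d,0,2)[0]:
    if cv2.contourArea(c)>25: print("chg",cv2.boundingRect(c),cv2.contourArea(c))
E
```

```text
[331.36912761 454.82770167 140.96375062] [ 0.086357   -0.96006245  0.44673779]
top blue [247 194  38  61] 1403.0
side blue [299 261  71  44] 1910.5
t6 ref [array([245, 199,  39,  60])]
side blue []
side carrot [(array([321., 155.]), [6, 6, 21])]
side beet []
side potato [(array([321., 158.]), [5, 2, 8])]
top blue []
top carrot [(array([413., 198.]), [8, 8, 45])]
top beet [(array([384., 199.]), [4, 7, 20])]
top potato []
chg (316, 386, 20, 14) 96.0
chg (365, 370, 17, 30) 131.0
chg (41, 231, 271, 169) 21146.5
chg (346, 215, 21, 23) 108.0
chg (375, 191, 63, 44) 1949.0
chg (245, 185, 42, 72) 2643.0
chg (361, 162, 13, 40) 168.5
```

```bash
python3 - <<'E'
from h import *
h=cv2.cvtColor(cv2.imread("pics/fin_top.png"),cv2.COLOR_BGR2HSV)
m=cv2.inRange(h,(40,120,20),(85,255,255)); m[:185]=0;m[240:]=0;m[:,:370]=0;m[:,445:]=0
print("basket green",cv2.boundingRect(m))
hull=np.zeros_like(m); c=np.vstack(cv2.findContours(m,0,2)[0]); cv2.fillConvexPoly(hull,cv2.convexHull(c),255)
q=cv2.morphologyEx(hull&~m,cv2.MORPH_OPEN,np.ones((2,2)))
k,_,st,ce=cv2.connectedComponentsWithStats(q); l=_
for j in range(1,k):
    if st[j,4]>6: print(ce[j].round(0),st[j],np.median(h[l==j],0),[w("top",*ce[j],z)[:2].round() for z in(30,)])
for P in [(371,155,2),(371,275,2),(569,215,38),(500,155,28),(500,275,28)]: print(px("side",P).round(0),px("top",P).round(0))
E
```

```text
basket green (375, 189, 62, 36)
[408. 199.] [398 193  20  12 182] [ 20.  220.5  95.5] [array([ 568., -246.])]
[385. 199.] [383 195   5  10  39] [171. 232.  48.] [array([ 565., -171.])]
[434. 195.] [433 194   3   4   9] [ 24.  23. 160.] [array([ 582., -332.])]
[374. 269.] [283. 258.]
[372. 308.] [246. 257.]
[300. 274.] [266. 195.]
[328. 260.] [284. 217.]
[323. 298.] [247. 216.]
```

```bash
python3 -c "
from h import *
s=manip.read_state();print(s['clock'],abs(s['qd']).max(),s['wrist_force']);print(manip.sign_off())"
```

```text
34.5 0.011039327061395153 [0.03773047 0.45679953 0.03232271]
the job is handed in; nothing more can be done
None
```

I did every step of the task and handed it in at 34.5 s. sign_off gives no verdict, so whether it passed rests on my own checks below.

**What I did:**
- **Pedal:** I pressed it right down and it stayed down, with the basket tilted out.
- **Tray out:** I drew the tray 120 mm out by its right wall and let go of it standing on the worktop.
- **Tipping:** I took it by the handle and rested it on the caddy's roof edge. With the squeeze loosened, the handle pivoted in the fingers and the tray tipped over the edge.
- **Putting down:** I carried it back to the clear spot in front of the riser, laid it down lip first and released it.

**What disagreed:**
- **First press:** It missed because the real fingertips are about 38 mm higher than the reported TCP. The side pictures and the pedal contact force both showed this. I corrected for it from then on and pressed again.
- **Pictures:** I used all 12 viewings, so the last checks are from colour and position measurements only.

**Last checks:**
- **Pieces:** The tray weighed 1.43 N after tipping, which is empty. Carrot and beet show clearly inside the basket. The potato has no clear patch of its own: I read it as the dim yellow part of the larger patch that includes the carrot.
- **Tray:** Its outline matches a flat tray to within about 4 pixels in both views, and it is released.
- **Bystanders:** The top view shows no change at the pot, bowls, masher, jar, bottle or spoon.
- **Robot:** The arm stands still, clear of everything, with no contact force. I had no direct reading of the pedal joint.

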